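Reload the spacer-block magazine

TASK

Reload the spacer magazine with the two narrow stepped timber blocks: pull its sprung follower back by the black knob until the catch holds it, then set both blocks upright in the track with their low, stepped ends towards the outlet, the short block next to the outlet stop and the long one behind it. Then press the catch's pad so that the follower closes by itself and pushes both blocks up tight against the stop. Leave the wide block, the oil bottle and the other loose things on the bench where they are.

Things in the scene. Friction and masses are not known exactly. Their poses are not given: they have to be found in the camera images.
- magazine: Grey steel feed magazine fixed to the bench: a straight open-topped track 260 mm long. Origin on its centre line at bench level; +x runs along the track the way the follower is pulled back, z up. Track floor 14 mm above the bench, 50 mm wide inside; side walls with flared lips, 44 mm above the bench, out to y = +-36 mm. Base plate x = -125 to 135, y = -95 to 40 mm; the catch is on the -y side.
- follower (a joint): Distance (m) of the follower's front face (46 mm wide, top 74 mm above bench, 22 mm thick) behind the outlet stop: 0 closed, 0.205 limit. A spring pulls it to 0 with 6 to 8 N. Pulled to 0.200 (5 N more over the catch) it clicks and, let go, stays at about 0.192. Once the catch is freed it closes by itself within a second, pushing what is in the track to the stop.
- follower_handle (a point): Middle of the follower's upright black knob: a cylinder 24 mm across and 30 mm high, its top 122 mm, this point 107 mm and its underside 92 mm above the bench, on a 20 mm steel stem; on the track's centre line, 11 mm behind the follower's front face; axes as the magazine. Moves with the follower along magazine x.
- catch_pad (a point): Centre of the top of the catch's dark rubber thumb pad, 40 x 40 mm, flat, 44 mm above the bench, beside the track at magazine x = 82, y = -76 mm; axes as the magazine. It goes straight down: 10 mm or more (13 mm is its stop) frees the follower; takes 3 to 8 N; springs back up. Leave it up while the follower is pulled back and the track is loaded.
- short_mid (a point): Short stepped timber block, 65 long x 42 wide x 72 mm high, about 0.1 kg, standing on the bench. Point at mid length and width, 36 mm above its underside. Its x axis runs along its length to the full-height end: the 40 mm at the +x end are 72 mm high, the 25 mm at the -x end are stepped down to 40 mm. Loaded rightly, its x axis points as the magazine's.
- short_step (a point): Middle of the short block's stepped end face: 32.5 mm towards -x from the block's middle, 20 mm above its underside; axes as the block.
- long_mid (a point): Long stepped timber block, 95 long x 42 wide x 72 mm high, about 0.15 kg, standing on the bench. Point at mid length and width, 36 mm above its underside. Its x axis runs along its length to the full-height end: the 60 mm at the +x end are 72 mm high, the 35 mm at the -x end are stepped down to 40 mm. Loaded rightly, its x axis points as the magazine's.
- long_step (a point): Middle of the long block's stepped end face: 47.5 mm towards -x from the block's middle, 20 mm above its underside; axes as the block.
- wide_mid (a point): Bystander: a wide stepped timber block, same timber and shape as the long one (95 mm long, 72 mm high) but 66 mm wide, too wide for the track. This point is at its middle, half-way up.
- oil: Bystander: white plastic bottle of mould oil, 60 mm across, 180 mm tall, standing; origin at the centre of its base.
- offcut: Bystander: flat timber offcut 140 x 45 x 25 mm lying on the bench; origin at the centre of its underside.
- brush: Bystander: brush lying on the bench; origin under its middle.
- trowel: Bystander: spatula lying on the bench; origin under its middle.
- mug: Bystander: steel mug 80 mm across, 90 mm tall; origin at the centre of its base.
- outlet_stop (a point): Middle of the inner face of the outlet stop, at track floor level (14 mm above the bench), magazine x = -105 mm; axes as the magazine. The stop is a plate 62 mm wide whose top is 44 mm above the bench; the first block rests against it.
There are look-alikes about, which are no part of the job. Leave any yellow look-alike of the part that bears long_mid alone.

How it is judged:
On the way, in this order (a step that is already met when the one before it is completed fails the run):
1. the follower is pulled back to where the catch holds it (0.186 m or more) (value of joint follower above 0.186 m), for 0.3 s.
2. both blocks stand in the track, stepped ends towards the outlet, the short one at the outlet end and the long one behind it, with the follower still held back (value of joint follower above 0.186 m and y of short_mid in the frame of magazine between -0.012 and 0.012 m and z of short_mid in the frame of magazine between 0.044 and 0.058 m and angle between each of short_mid, long_mid's own z axis and vertical below 0.12 rad and y of short_step in the frame of magazine between -0.012 and 0.012 m and y of long_mid in the frame of magazine between -0.012 and 0.012 m and z of long_mid in the frame of magazine between 0.044 and 0.058 m and y of long_step in the frame of magazine between -0.012 and 0.012 m and x of short_step in the frame of magazine between -0.112 and -0.06 m and x of long_step in the frame of magazine between -0.045 and 0 m and x of short_mid in the frame of magazine between -0.08 and -0.03 m and x of long_mid in the frame of magazine between 0 and 0.045 m), for 0.2 s.
At the end, for the whole second after the job is handed in: Follower at rest, closed on the blocks (joint 0.152 to 0.168 m); short block at the outlet stop, long one behind it, each within 8 mm along the track, stepped ends to the outlet, upright within 0.12 rad, on the track floor and within 12 mm of its centre line (y of short_mid in the frame of magazine between -0.012 and 0.012 m and z of short_mid in the frame of magazine between 0.044 and 0.058 m and angle between each of short_mid, long_mid's own z axis and vertical below 0.12 rad and y of short_step in the frame of magazine between -0.012 and 0.012 m and y of long_mid in the frame of magazine between -0.012 and 0.012 m and z of long_mid in the frame of magazine between 0.044 and 0.058 m and y of long_step in the frame of magazine between -0.012 and 0.012 m and value of joint follower between 0.152 and 0.168 m and velocity of joint follower between -0.01 and 0.01 m/s and x of short_step in the frame of magazine between -0.113 and -0.097 m and x of short_mid in the frame of magazine between -0.0805 and -0.0645 m and x of long_step in the frame of magazine between -0.048 and -0.032 m and x of long_mid in the frame of magazine between -0.0005 and 0.0155 m); the robot touches nothing.
It fails at once if the wide block is moved more than 40 mm (distance of wide_mid from where it was at the start of the episode above 0.04 m).
It fails at once if the oil bottle is moved more than 40 mm (distance of oil from where it was at the start of the episode above 0.04 m).
It fails at once if the offcut, brush, spatula or mug is moved more than 40 mm (distance of any of offcut, brush, trowel, mug from where it was at the start of the episode above 0.04 m).
It fails at once if the oil bottle is tipped over (angle between oil's own z axis and vertical above 0.5 rad).
It also fails if it takes over 72 s, if anything falls off the work surface, if the arm or the gripper's body presses on something with over 40 N, if the wrist force passes 120 N, or if a joint passes its speed limit or range.

ROBOT

A 6-joint arm with a two-finger parallel gripper is mounted at the origin on the work surface. World frame = base frame: x ahead of the robot, y to its left, z up, the work surface at z = 0. Lengths are in m, angles in rad, forces in N, time in s.
With the tool pointing down it reaches from about 0.3 to 0.75 m from the base axis. Payload 8.5 kg.
Tool frame: the origin (TCP) lies on the centre line of the jaws, within the pads' length; the fingertips stand 25 mm ahead of it and the grasp point (between the pads) lies 6 mm ahead of it; z points along the fingers, y is the line along which they close (so a half turn about z gives the same grasp; the last joint's range is limited). The gripper opens to 88 mm and grips with 3 to 60 N. Pads are 18 mm wide; open, the fingers measure 123 mm over their backs; the gripper's body (75 mm by 187 mm) begins 45 mm behind the grasp point.
Start: joints at [-1.373, 0.381, 1.297, -0, 1.464, -0.215], TCP at [0.221, -0.504, 0.264] pointing down, gripper open.
Joint ranges: [-3.11, 3.11], [-0.89, 2.33], [0.22, 2.48], [-1.42, 4.56], [0.17, 2.85], [-2.88, 2.88]. Speed limits (rad/s): [2.39, 2.39, 3.14, 3.14, 3.14, 3.14].

INTERFACE

Orientations are given as a 3x3 rotation matrix whose columns are the frame's x, y, z axes.
In Python, from station import robot gives the robot as it stands.
- The arm moves only by the tool arm_command, never from a script. Its argument "targets" is one flat list of numbers, 5 for each row, row after row: the shift along the tool's x, y, z in m, then the turn about the tool's z in rad, then the closure in counts, from 0 (fully open) to 255 (shut). A call has exactly 5 rows; each row shifts and turns the commanded pose from where the row before left it, along the tool's axes as they then stand; what a row does not reach is not made up. A row lasts 1/8 s, in which the tool goes at most 62.5 mm and 10.7 degrees, less where a joint would pass 70% of its speed; a pose out of reach is approached as far as the arm can. A call with a gripper value outside its range is refused whole. The fingers move at their own pace and stop on an object; "force" is the grip in N (left out, the last holds). Time passes only in rows, so rows that do not move let the fingers close, or fill a call up. It gives the time, the measured TCP pose, the force, the opening and the grip force at its end, in the units of the state.
- robot.sense(): the state, without advancing time (a new reading comes with each control period).
- robot.camera(name): name is "scene" or "top"; returns a dict with "img" (420x560x3 uint8, blue, green, red), "z_map" (420x560 float32, m along the optical axis (not along the pixel's ray), 0 where there is no reading), "K" (3x3 intrinsics, pixels), "D" ([k1, k2, p1, p2, k3] as OpenCV has them; the pictures are not rectified), "R" (3x3) and "t" (3): a world point X has camera coordinates R X + t. Camera axes: x right, y down, z forward; pixel columns grow to the right and rows downward; lengths in m; the calibration is good to about 2 mm. A picture is of the moment at which its call begins.
- robot.hand_in(): hands the job in; it is judged then, once.
The state is a dict: "t": time; "q": joint angles; "dq": joint speeds; "joint_torque": joint torques, N m; "tool_pos": TCP position; "ee_rot": TCP orientation; "contact_force": force on the tool from outside, world axes, zero at the start; "wrist_torque": the same for the moment, N m; "width": finger opening in m; "grip_force": force on a finger pad.
Only numpy, scipy, OpenCV 4.12 (cv2) and the standard library are available. Lean on these libraries where they do the work, as an engineer would, in place of code of your own. Each camera call takes 0.05 s, during which the arm holds its last target. There are 200 camera calls.

## Working session

There is one attempt and no reset: what is moved stays moved. The work goes in short steps, Python scripts to look and compute and a tool call to move; the robot and the scene stay as the last step left them, time stands still between calls to the robot, and variables do not carry over. Pictures are saved under pics/ and viewed, at most 10 in all, crops included, and the job is handed in when it is done.

Besides the shell and the picture viewer there is one more tool, called as name(argument=value, ...) on one line, values as JSON. arm_command: Moves the arm, as the interface text tells. Its arguments: {"type":"object","properties":{"targets":{"type":"array"},"force":{"type":"number"}},"required":["targets"]}

```bash
mkdir -p pics; ls; python3 - <<'E'
from station import robot
import cv2,numpy as np
a=robot.camera("top");b=robot.camera("scene")
np.savez('c0.npz',**{k+'_'+n:np.array(v) for n,c in(("top",a),("scene",b)) for k,v in c.items()})
for n,c in(("top",a),("scene",b)):
    cv2.imwrite(f'pics/{n}0.png',c["img"]); print(n,c["K"],c["D"],c["R"],c["t"])
s=robot.sense();print(s)
E
```

```text
pics
top [[530.94662147   0.         287.05510297]
 [  0.         530.94662147 214.66094879]
 [  0.           0.           1.        ]] [-0.19380848  0.          0.          0.          0.        ] [[-0.02296586 -0.99966409  0.0120116 ]
 [-0.99553813  0.02176786 -0.09181495]
 [ 0.09152264 -0.01406661 -0.99570364]] [8.72576068e-04 4.85703364e-01 1.34812768e+00]
scene [[387.5896248    0.         285.23498815]
 [  0.         387.5896248  209.89466587]
 [  0.           0.           1.        ]] [-0.08123992  0.          0.          0.          0.        ] [[-0.55854232  0.8293567  -0.01406934]
 [ 0.67682068  0.44587791 -0.58575306]
 [-0.47952502 -0.33669029 -0.81036745]] [ 0.24970112 -0.25842166  1.46157586]
{'t': 0.1, 'q': array([-1.37330196e+00,  3.81118557e-01,  1.29812622e+00, -2.57689324e-05,
        1.46358727e+00, -2.15279412e-01]), 'dq': array([-0.00053516, -0.00157095, -0.00249371, -0.00018588, -0.00124387,
        0.00100986]), 'joint_torque': array([ 2.74482663e-03, -4.38656616e+01, -2.24909681e+01,  7.14446325e-02,
        3.41682765e-02, -5.86556689e-05]), 'tool_pos': array([ 0.22059455, -0.50359679,  0.26322471]), 'ee_rot': array([[ 9.16010561e-01,  4.01154059e-01, -2.68309090e-04],
       [ 4.01154077e-01, -9.16009793e-01,  1.21027912e-03],
       [ 2.39734629e-04, -1.21626174e-03, -9.99999232e-01]]), 'contact_force': array([ 0.86275116, -0.10250437, -0.45685109]), 'wrist_torque': array([-0.01434373,  0.03761614, -0.04439542]), 'grip_force': 0.0, 'width': 0.08831175681017463}
```

View pics/top0.png

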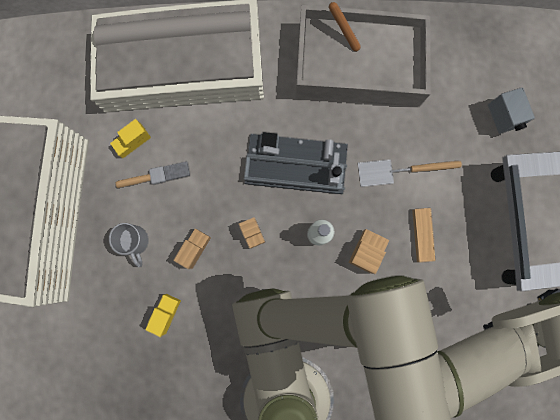

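View pics/scene0.png

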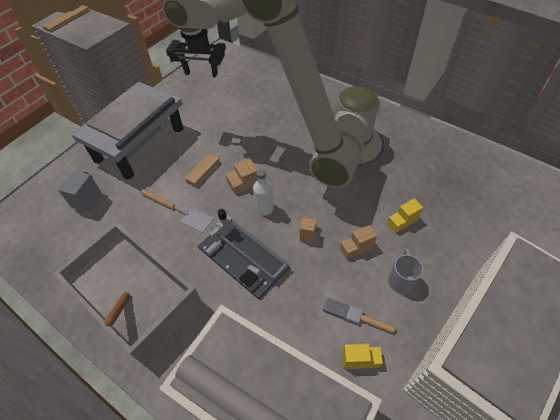

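The top view shows the magazine at about (295,165), with the knob at (337,172) and the pad at (268,142). So +x runs left in the image (about world +y) and the outlet is on the right.

Candidates for the long block:
- Timber (191,249): narrow, 95 mm long.
- Timber (370,251): looks like the wide block.
- Yellow (162,315) and (130,137): the look-alikes.

The block at (251,233) is the short one. I'll confirm these by measuring and with a crop.

```bash
cat > h.py <<'E'
import numpy as np,cv2
def world(c):
    h,w=c["z_map"].shape
    u,v=np.meshgrid(np.arange(w),np.arange(h))
    p=cv2.undistortPoints(np.stack([u,v],-1).reshape(-1,1,2).astype(float),c["K"],np.array(c["D"])).reshape(h,w,2)
    z=c["z_map"][...,None]
    X=(np.concatenate([p*z,z],-1)-c["t"])@c["R"]
    X[c["z_map"]==0]=np.nan
    return X
def rect(P):
    (cx,cy),(a,b),t=cv2.minAreaRect((P*1000).astype(np.float32))
    if a<b:a,b,t=b,a,t+90
    return np.round([cx,cy,a,b,t],1)
E
python3 - <<'E'
import numpy as np,cv2
from h import *
d=np.load('c0.npz');c={k:d[k+'_top'] for k in('img','z_map','K','D','R','t')}
X=world(c);img=c['img'];hsv=cv2.cvtColor(img,cv2.COLOR_BGR2HSV)
Z=X[...,2]
print('bench z',np.nanmedian(Z[200:280,20:550]), Z[215,210],Z[270,330])
win={'short':(225,205,275,260),'long':(165,220,215,280),'wide':(345,222,395,280),'pad?':(255,128,285,158),'knob':(322,155,352,190),'mag':(235,125,355,200),'oil':(300,210,342,252)}
for n,(a,b,e,f) in win.items():
    x=X[b:f,a:e].reshape(-1,3); print(n,'maxz',np.nanmax(x[:,2]).round(4))
    if n in('short','long','wide'):
        for lo,hi in((.062,.08),(.034,.046),(.034,.08)):
            m=(x[:,2]>lo)&(x[:,2]<hi);print(lo,m.sum(),rect(x[m][:,:2]),x[m].mean(0).round(4))
    elif n=='knob':
        m=x[:,2]>.115;print(m.sum(),rect(x[m][:,:2]),x[m].mean(0).round(4))
    elif n=='pad?':
        m=(abs(x[:,2]-.044)<.008)&(hsv[b:f,a:e,2].reshape(-1)<45);print(m.sum(),rect(x[m][:,:2]),x[m].mean(0).round(4))
    elif n=='mag':
        for lo,hi in((.036,.050),(.004,.05),):
            m=(x[:,2]>lo)&(x[:,2]<hi);print(lo,m.sum(),rect(x[m][:,:2]),x[m].mean(0).round(4))
    else:
        m=x[:,2]>.02;print(rect(x[m][:,:2]))
crop=cv2.resize(img[115:275,160:400],None,fx=3.3,fy=3.3,interpolation=cv2.INTER_CUBIC);cv2.imwrite('pics/crop1.png',crop);print(crop.shape)
E
```

```text
bench z 0.0013183585595079447 0.002790477429652935 -0.0028579685829815643
short maxz 0.0827
0.062 274 [451.8  84.7  42.   40.6 111.8] [0.4512 0.0845 0.0719]
0.034 161 [439.9  79.7  64.5  41.9  21.7] [0.4223 0.0722 0.0396]
0.034 446 [440.3  80.1  65.4  42.3  21.7] [0.4403 0.0798 0.0598]
long maxz 0.0809
0.062 415 [388.5 243.1  60.3  42.7 148.3] [0.3883 0.2422 0.0719]
0.034 246 [405.5 233.2  91.5  43.4 148.2] [0.4261 0.2186 0.0399]
0.034 692 [403.4 234.   95.6  43.7 148.9] [0.4018 0.2331 0.0597]
wide maxz 0.6576
0.062 659 [ 371.1 -209.5   67.6   60.4   62.9] [ 0.3709 -0.2091  0.0713]
0.034 339 [ 386.7 -217.6   95.9   67.7  152.1] [ 0.4118 -0.2294  0.0396]
0.034 1025 [ 386.7 -217.6   96.    67.8  152.4] [ 0.3845 -0.2153  0.0604]
pad? maxz 0.0574
195 [680.1  33.2  37.8  36.4  83.4] [0.6802 0.0332 0.0442]
knob maxz 0.1274
76 [ 581.9 -130.8   22.5   20.8   94.3] [ 0.5823 -0.1307  0.1211]
mag maxz 0.1274
0.036 949 [625.6 -37.2 257.8 128.5  82.7] [ 0.6213 -0.0192  0.0421]
0.004 5018 [627.8 -34.3 318.6 199.8  88.9] [ 0.622  -0.0301  0.0202]
oil maxz 0.186
[435.1 -90.3  57.6  56.2  33.5]
(528, 792, 3)
```

View pics/crop1.png

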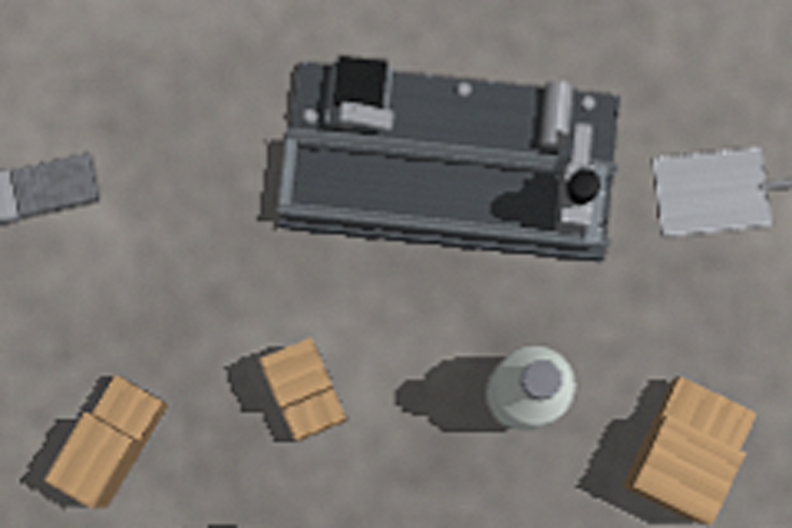

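The crop confirms what's what:
- **Long block:** narrow timber at top px (191,249), 95.6 x 43 mm.
- **Short block:** px (251,233), 65 x 42 mm.
- **Wide block:** px (370,251), 67 mm wide, so it stays put.
- **Magazine:** the black pad is at crop (362,82) and the knob at crop (582,186). They are 191 mm apart, which matches 191.7 expected.

The magazine origin is therefore about (0.594,-0.038), with its x axis at 82.6°.

```bash
cat >> h.py <<'E'
TH=np.radians(82.6);O=np.array([.594,-.038])
def mag(x,y): # magazine mm -> world m
    c,s=np.cos(TH),np.sin(TH);return O+np.array([c*x-s*y,s*x+c*y])/1000
def tomag(p):
    c,s=np.cos(TH),np.sin(TH);d=(np.asarray(p)[...,:2]-O)*1000
    return np.stack([c*d[...,0]+s*d[...,1],-s*d[...,0]+c*d[...,1]],-1)
def plan(s,pos,yaw,n):
    "rows of equal steps from the sensed pose; returns rounded rows"
    R=s["ee_rot"];p=np.array(s["tool_pos"]);y0=np.arctan2(R[1,0],R[0,0])
    dy=(np.radians(yaw)-y0+np.pi)%(2*np.pi)-np.pi
    d=(np.array(pos)-p)/n
    print('from',p.round(4),'yaw',np.degrees(y0).round(1),'step',np.linalg.norm(d).round(4),'turn/row',round(-dy/n,3))
    for i in range(n):
        a=y0+dy*i/n;c,sn=np.cos(a),np.sin(a)
        print([float(round(v,4)) for v in (c*d[0]+sn*d[1],sn*d[0]-c*d[1],-d[2],-dy/n)])
E
python3 - <<'E'
from station import robot
from h import *
d=np.load('c0.npz');c={k:d[k+'_top'] for k in('img','z_map','K','D','R','t')}
X=world(c)[125:205,235:360].reshape(-1,3);m=tomag(X)
q=(m[:,0]<-40)&(m[:,1]<-30)&(m[:,1]>-95)&(m[:,0]>-125);print('bracket top',np.nanmax(X[q,2]))
k=mag(-94,0);print(k)
plan(robot.sense(),[*k,.20],-7.4,10)
E
```

```text
bracket top 0.07145369834475318
[ 0.58189321 -0.13121709]
from [ 0.2206 -0.5036  0.2632] yaw 23.7 step 0.0523 turn/row 0.054
[0.048, -0.0196, 0.0063, 0.0542]
[0.0469, -0.0222, 0.0063, 0.0542]
[0.0456, -0.0247, 0.0063, 0.0542]
[0.0442, -0.0271, 0.0063, 0.0542]
[0.0427, -0.0295, 0.0063, 0.0542]
[0.041, -0.0318, 0.0063, 0.0542]
[0.0392, -0.0339, 0.0063, 0.0542]
[0.0374, -0.036, 0.0063, 0.0542]
[0.0353, -0.038, 0.0063, 0.0542]
[0.0332, -0.0398, 0.0063, 0.0542]
```

arm_command(targets=[0.048,-0.02,0.006,0.054,0,0.047,-0.022,0.006,0.054,0,0.046,-0.025,0.006,0.054,0,0.044,-0.027,0.006,0.054,0,0.043,-0.029,0.006,0.054,0], force=40)

```text
t: 0.72
tool_pos: [0.4026, -0.3161, 0.2334]
ee_rot: [[0.99, 0.14, -0.0], [0.14, -0.99, 0.0], [-0.0, -0.0, -1.0]]
contact_force: [0.8, -0.4, 0.5]
width: 0.0886
grip_force: 0.0
```

arm_command(targets=[0.041,-0.032,0.006,0.054,0,0.039,-0.034,0.006,0.054,0,0.037,-0.036,0.006,0.054,0,0.035,-0.038,0.006,0.054,0,0.033,-0.04,0.006,0.054,0])

```text
t: 1.35
tool_pos: [0.5817, -0.1292, 0.2032]
ee_rot: [[0.992, -0.129, -0.001], [-0.129, -0.992, 0.0], [-0.001, -0.0, -1.0]]
contact_force: [0.5, -0.6, 0.7]
width: 0.0882
grip_force: 0.0
```

```bash
python3 - <<'E'
from station import robot
from h import *
s=robot.sense();print(s['t'],s['q'].round(2),s['dq'].round(2),s['width'])
plan(s,[*mag(-94,0),.113],-7.4,3)
E
```

```text
1.35 [-0.42  0.51  1.26 -0.    1.37  1.28] [ 0.69  0.38 -0.53  0.    0.14  1.12] 0.08824531451626752
from [ 0.5817 -0.1292  0.2032] yaw -7.4 step 0.0301 turn/row 0.0
[0.0001, 0.0007, 0.0301, 0.0001]
[0.0001, 0.0007, 0.0301, 0.0001]
[0.0001, 0.0007, 0.0301, 0.0001]
```

arm_command(targets=[0,0,0.035,0,0,0,0,0.035,0,0,0,0,0.02,0,0,0,0,0,0,200,0,0,0,0,255])

```text
t: 1.98
tool_pos: [0.5812, -0.1308, 0.1146]
ee_rot: [[0.992, -0.127, 0.001], [-0.127, -0.992, -0.0], [0.001, 0.0, -1.0]]
contact_force: [-0.5, -0.3, -0.3]
width: 0.0704
grip_force: 0.0
```

arm_command(targets=[0,0,0,0,255,0,0,0,0,255,0,0,0,0,255,0,0,0,0,255,0,0,0,0,255])

```text
t: 2.6
tool_pos: [0.5807, -0.1316, 0.1139]
ee_rot: [[0.992, -0.127, -0.0], [-0.127, -0.992, -0.002], [0.0, 0.002, -1.0]]
contact_force: [-1.1, -5.1, 0.2]
width: 0.0231
grip_force: 40.0
```

arm_command(targets=[0,-0.03,0,0,255,0,-0.04,0,0,255,0,-0.045,0,0,255,0,-0.04,0,0,255,0,-0.03,0,0,255])

```text
t: 3.22
tool_pos: [0.604, 0.0518, 0.1139]
ee_rot: [[0.992, -0.127, -0.001], [-0.127, -0.992, -0.005], [-0.001, 0.005, -1.0]]
contact_force: [-2.2, -12.6, 1.5]
width: 0.0227
grip_force: 40.0
```

arm_command(targets=[0,-0.01,0,0,255,0,-0.006,0,0,255,0,-0.002,0,0,255,0,0,0,0,255,0,0,0,0,255])

```text
t: 3.85
tool_pos: [0.6063, 0.0695, 0.1138]
ee_rot: [[0.992, -0.127, -0.001], [-0.127, -0.992, -0.002], [-0.001, 0.002, -1.0]]
contact_force: [-1.7, -6.7, 1.5]
width: 0.0228
grip_force: 40.0
```

arm_command(targets=[0,0.004,0,0,255,0,0.005,0,0,255,0,0.001,0,0,255,0,0,0,0,255,0,0,0,0,255])

```text
t: 4.47
tool_pos: [0.605, 0.0594, 0.1138]
ee_rot: [[0.992, -0.127, -0.001], [-0.127, -0.992, -0.002], [-0.001, 0.002, -1.0]]
contact_force: [-2.9, -8.3, 2.5]
width: 0.0225
grip_force: 40.0
```

arm_command(targets=[0,0.001,0,0,255,0,0.001,0,0,255,0,0.001,0,0,255,0,0,0,0,255,0,0,0,0,255])

```text
t: 5.1
tool_pos: [0.6047, 0.0567, 0.1138]
ee_rot: [[0.992, -0.127, -0.001], [-0.127, -0.992, -0.002], [-0.001, 0.002, -1.0]]
contact_force: [-2.1, -6.4, 1.2]
width: 0.023
grip_force: 40.0
```

arm_command(targets=[0,-0.005,0,0,255,0,-0.005,0,0,255,0,-0.003,0,0,255,0,-0.001,0,0,255,0,0,0,0,255])

```text
t: 5.72
tool_pos: [0.6063, 0.0699, 0.1138]
ee_rot: [[0.992, -0.127, -0.001], [-0.127, -0.992, -0.003], [-0.001, 0.004, -1.0]]
contact_force: [-3.2, -9.1, 1.6]
width: 0.0229
grip_force: 40.0
```

arm_command(targets=[0,-0.001,0,0,255,0,0,0,0,255,0,0,0,0,255,0,0,0,0,255,0,0,0,0,255])

```text
t: 6.35
tool_pos: [0.6064, 0.07, 0.1138]
ee_rot: [[0.992, -0.128, -0.002], [-0.128, -0.992, -0.005], [-0.001, 0.005, -1.0]]
contact_force: [-3.2, -15.1, 2.4]
width: 0.0229
grip_force: 40.0
```

At the limit (0.205), so the earlier reading of 189.8 mm was really about 0.1917. I'll ease back to 0.190 and watch the force.

arm_command(targets=[0,0.006,0,0,255,0,0.006,0,0,255,0,0.003,0,0,255,0,0.001,0,0,255,0,0,0,0,255])

```text
t: 6.98
tool_pos: [0.6047, 0.0566, 0.1139]
ee_rot: [[0.992, -0.127, -0.0], [-0.127, -0.992, -0.001], [-0.0, 0.001, -1.0]]
contact_force: [-2.7, -4.7, 2.2]
width: 0.0226
grip_force: 40.0
```

arm_command(targets=[0,0.001,0,0,255,0,0,0,0,255,0,0,0,0,255,0,0,0,0,255,0,0,0,0,255])

```text
t: 7.6
tool_pos: [0.6046, 0.0563, 0.1138]
ee_rot: [[0.992, -0.127, 0.0], [-0.127, -0.992, 0.001], [-0.0, -0.001, -1.0]]
contact_force: [-2.4, 4.1, 4.0]
width: 0.0226
grip_force: 40.0
```

The force reversed, so the catch holds. Opening and lifting off.

arm_command(targets=[0,0,0,0,0,0,0,0,0,0,0,0,0,0,0,0,0,0,0,0,0,0,-0.03,0,0], force=25)

```text
t: 8.22
tool_pos: [0.6038, 0.0558, 0.1422]
ee_rot: [[0.992, -0.127, -0.005], [-0.127, -0.992, 0.0], [-0.005, 0.0, -1.0]]
contact_force: [1.0, 0.1, 0.4]
width: 0.0707
grip_force: 0.0
```

arm_command(targets=[0,0,-0.05,0,0,0,0,-0.05,0,0,0,0,0,0,0,0,0,0,0,0,0,0,0,0,0])

```text
t: 8.85
tool_pos: [0.6042, 0.0558, 0.2421]
ee_rot: [[0.992, -0.127, -0.003], [-0.127, -0.992, 0.0], [-0.003, 0.0, -1.0]]
contact_force: [-1.2, -0.3, -0.4]
width: 0.0881
grip_force: 0.0
```

```bash
sed -i 's/-.038\])/-.0402])/' h.py; python3 - <<'E'
from station import robot
from h import *
c=robot.camera("top");X=world(c);m=X[100:230,220:380].reshape(-1,3)
k=m[(m[:,2]>.115)&(m[:,2]<.128)];print('knob pts',len(k),k.mean(0).round(4),rect(k[:,:2]) if len(k) else '')
x=X[205:260,225:275].reshape(-1,3);q=(x[:,2]>.034)&(x[:,2]<.08);print('short',rect(x[q][:,:2]))
s=robot.sense();print(s['t'])
a=np.radians(21.7);sm=np.array([.4403,.0788])+.0105*np.array([np.cos(a),np.sin(a)])
print('grasp',sm)
plan(s,[*sm,.16],21.7,5)
E
```

```text
knob pts 130 [ 0.5216 -0.0223  0.1211] [519.6 -16.7 249.6  38.9  45.1]
short [0. 0. 0. 0. 0.]
8.9
grasp [0.45005589 0.08268234]
from [0.6044 0.0558 0.2423] yaw -7.3 step 0.0354 turn/row -0.101
[-0.0313, -0.0014, 0.0165, -0.1012]
[-0.031, -0.0046, 0.0165, -0.1012]
[-0.0304, -0.0077, 0.0165, -0.1012]
[-0.0294, -0.0107, 0.0165, -0.1012]
[-0.0282, -0.0136, 0.0165, -0.1012]
```

arm_command(targets=[-0.031,-0.001,0.016,-0.1,0,-0.031,-0.005,0.016,-0.101,0,-0.03,-0.008,0.016,-0.101,0,-0.03,-0.011,0.017,-0.102,0,-0.028,-0.013,0.017,-0.102,0])

```text
t: 9.52
tool_pos: [0.4494, 0.083, 0.1607]
ee_rot: [[0.928, 0.373, -0.001], [0.373, -0.928, 0.0], [-0.001, -0.001, -1.0]]
contact_force: [0.3, 0.3, 0.5]
width: 0.0879
grip_force: 0.0
```

```bash
python3 - <<'E'
from station import robot
from h import *
s=robot.sense();print(s['t'],s['q'].round(2),s['dq'].round(2))
plan(s,[.450,.0827,.061],21.7,4)
E
```

```text
9.525 [-0.08  0.34  1.71  0.    1.1   1.11] [ 0.04 -0.18  0.8  -0.   -0.61 -0.77]
from [0.4494 0.083  0.1607] yaw 21.9 step 0.0249 turn/row 0.001
[0.0001, 0.0001, 0.0249, 0.0009]
[0.0001, 0.0001, 0.0249, 0.0009]
[0.0001, 0.0001, 0.0249, 0.0009]
[0.0001, 0.0001, 0.0249, 0.0009]
```

arm_command(targets=[0,0,0.03,0,0,0,0,0.03,0,0,0,0,0.025,0,0,0,0,0.015,0,0,0,0,0,0,0])

```text
t: 10.15
tool_pos: [0.4501, 0.0829, 0.0606]
ee_rot: [[0.929, 0.37, -0.003], [0.37, -0.929, 0.0], [-0.003, -0.001, -1.0]]
contact_force: [-0.6, 0.5, 0.4]
width: 0.0879
grip_force: 0.0
```

arm_command(targets=[0,0,0,0,255,0,0,0,0,255,0,0,0,0,255,0,0,0,0,255,0,0,0,0,255])

```text
t: 10.78
tool_pos: [0.4508, 0.0829, 0.0619]
ee_rot: [[0.929, 0.37, 0.0], [0.37, -0.929, 0.0], [0.0, 0.0, -1.0]]
contact_force: [-0.3, -0.2, 1.5]
width: 0.0416
grip_force: 25.0
```

```bash
python3 - <<'E'
from station import robot
from h import *
s=robot.sense();print(s['t'],s['width'],s['grip_force'],s['tool_pos'],s['contact_force'])
E
```

```text
10.775 0.04160398946560607 24.99605239368975 [0.45077861 0.08286114 0.06187081] [-0.28013115 -0.16957434  1.5475731 ]
```

arm_command(targets=[0,0,-0.025,0,255,0,0,-0.045,0,255,0,0,-0.045,0,255,0,0,-0.015,0,255,0,0,0,0,255])

```text
t: 11.4
tool_pos: [0.4509, 0.0829, 0.1924]
ee_rot: [[0.929, 0.37, 0.002], [0.37, -0.929, -0.0], [0.002, 0.001, -1.0]]
contact_force: [-0.8, 0.3, -1.7]
width: 0.042
grip_force: 25.0
```

```bash
python3 - <<'E'
from station import robot
from h import *
plan(robot.sense(),[*mag(-57.7,0),.19],82.6,7)
E
```

```text
from [0.4509 0.0829 0.1924] yaw 21.7 step 0.0322 turn/row -0.152
[0.0085, 0.0311, 0.0003, -0.1518]
[0.0037, 0.032, 0.0003, -0.1518]
[-0.0012, 0.0322, 0.0003, -0.1518]
[-0.0061, 0.0317, 0.0003, -0.1518]
[-0.0108, 0.0304, 0.0003, -0.1518]
[-0.0153, 0.0284, 0.0003, -0.1518]
[-0.0194, 0.0258, 0.0003, -0.1518]
```

arm_command(targets=[0.009,0.031,0,-0.152,255,0.004,0.032,0,-0.152,255,-0.001,0.032,0,-0.152,255,-0.006,0.032,0,-0.152,255,-0.011,0.03,0,-0.152,255])

```text
t: 12.02
tool_pos: [0.5484, -0.0461, 0.1901]
ee_rot: [[0.414, 0.91, -0.003], [0.91, -0.414, 0.001], [-0.0, -0.003, -1.0]]
contact_force: [-0.4, 0.4, -0.5]
width: 0.042
grip_force: 25.0
```

arm_command(targets=[-0.015,0.028,0,-0.152,255,-0.019,0.026,0,-0.152,255,0,0,0,0,255,0,0,0,0,255,0,0,0,0,255])

```text
t: 12.65
tool_pos: [0.5866, -0.0952, 0.1915]
ee_rot: [[0.128, 0.992, -0.001], [0.992, -0.128, 0.0], [0.0, -0.001, -1.0]]
contact_force: [0.1, -0.1, -1.2]
width: 0.0421
grip_force: 25.0
```

```bash
python3 - <<'E'
from station import robot
from h import *
s=robot.sense();plan(s,[*mag(-57.7,0),.1],82.6,2)
c=robot.camera("top");d=robot.camera("scene")
# magazine axis & block pose check
X=world(c)[120:205,235:360].reshape(-1,3);X=X[~np.isnan(X[:,0])];m=tomag(X)
for x0 in(0,20,40,60):
    q=(abs(m[:,0]-x0)<10)&(X[:,2]>.03)&(X[:,2]<.05)&(abs(m[:,1])<42);print(x0,'wall y',np.percentile(m[q,1],[2,50,98]).round(1),[m[q&(m[:,1]>0),1].mean().round(1),m[q&(m[:,1]<0),1].mean().round(1)])
cv2.imwrite('pics/v1.png',cv2.resize(np.hstack([c["img"][110:270,210:390],d["img"][180:340,180:360]]),None,fx=2.2,fy=2.2))
E
```

```text
from [ 0.5866 -0.0952  0.1915] yaw 82.7 step 0.0457 turn/row 0.0
[-0.0011, 0.0001, 0.0457, 0.0005]
[-0.0011, 0.0001, 0.0457, 0.0005]
0 wall y [-32. -32. -32.] [np.float64(nan), np.float64(-32.0)]
20 wall y [-33.5 -30.2 -26.2] [np.float64(nan), np.float64(-30.1)]
40 wall y [-34.1 -27.5  32.6] [np.float64(28.7), np.float64(-29.9)]
60 wall y [-33.4 -26.1  31.6] [np.float64(28.5), np.float64(-29.3)]<stdin>:8: RuntimeWarning: Mean of empty slice.
  ret = ret.dtype.type(ret / rcount)
```

View pics/v1.png

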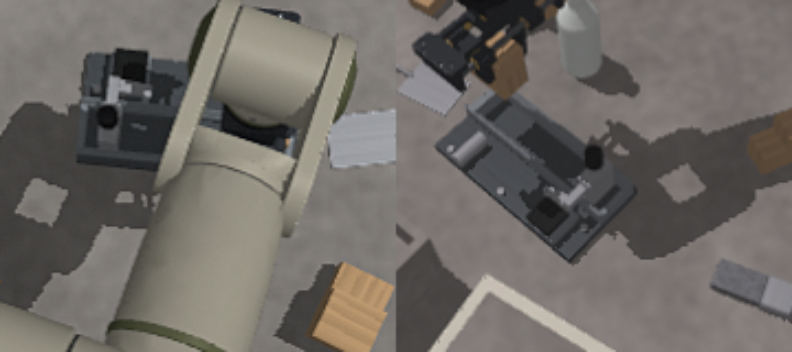

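The follower is held back, at left crop (107,115). The right view shows the block held upright above the track. Lowering it to just inside the lips.

arm_command(targets=[-0.002,0,0.035,0,255,0,0,0.03,0,255,0,0,0.015,0,255,0,0,0.01,0,255,0,0,0.01,0,255])

```text
t: 13.38
tool_pos: [0.5873, -0.0981, 0.092]
ee_rot: [[0.128, 0.992, 0.001], [0.992, -0.128, -0.001], [-0.0, 0.002, -1.0]]
contact_force: [-0.8, -0.1, -1.6]
width: 0.0417
grip_force: 25.0
```

arm_command(targets=[0,0,0.006,0,255,0,0,0.005,0,255,0,0,0.003,0,255,0,0,0,0,255,0,0,0,0,255])

```text
t: 14.0
tool_pos: [0.587, -0.0981, 0.078]
ee_rot: [[0.128, 0.992, 0.0], [0.992, -0.128, -0.0], [-0.0, 0.0, -1.0]]
contact_force: [0.4, -0.3, -2.0]
width: 0.0417
grip_force: 25.0
```

arm_command(targets=[0,0,0.001,0,255,0,0,0.001,0,255,0,0,0,0,100,0,0,0,0,100,0,0,0,0,100])

```text
t: 14.62
tool_pos: [0.5869, -0.0981, 0.0758]
ee_rot: [[0.128, 0.992, 0.0], [0.992, -0.128, -0.0], [-0.0, 0.0, -1.0]]
contact_force: [-2.0, 0.5, -0.0]
width: 0.0536
grip_force: 0.0
```

arm_command(targets=[0,0,-0.015,0,100,0,0,-0.04,0,100,0,0,-0.05,0,50,0,0,-0.015,0,0,0,0,0,0,0])

```text
t: 15.25
tool_pos: [0.587, -0.0981, 0.1966]
ee_rot: [[0.128, 0.992, 0.002], [0.992, -0.128, -0.001], [-0.0, 0.002, -1.0]]
contact_force: [0.4, 0.4, -1.4]
width: 0.081
grip_force: 0.0
```

```bash
python3 - <<'E'
from station import robot
from h import *
a=np.radians(148.7);g=np.array([.4034,.2328])+.013*np.array([np.cos(a),np.sin(a)]);print(g)
plan(robot.sense(),[*g,.17],148.7,9)
E
```

```text
[0.39229204 0.23955375]
from [ 0.587  -0.0981  0.1966] yaw 82.7 step 0.0434 turn/row -0.128
[0.0344, -0.0262, 0.003, -0.1281]
[0.0375, -0.0216, 0.003, -0.1281]
[0.04, -0.0167, 0.003, -0.1281]
[0.0418, -0.0114, 0.003, -0.1281]
[0.0429, -0.006, 0.003, -0.1281]
[0.0433, -0.0005, 0.003, -0.1281]
[0.043, 0.0051, 0.003, -0.1281]
[0.042, 0.0105, 0.003, -0.1281]
[0.0403, 0.0158, 0.003, -0.1281]
```

arm_command(targets=[0.034,-0.026,0.003,-0.128,0,0.038,-0.022,0.003,-0.128,0,0.04,-0.017,0.003,-0.128,0,0.042,-0.011,0.003,-0.128,0,0.043,-0.006,0.003,-0.128,0])

```text
t: 15.88
tool_pos: [0.477, 0.091, 0.1791]
ee_rot: [[-0.493, 0.87, -0.003], [0.87, 0.493, 0.0], [0.002, -0.003, -1.0]]
contact_force: [-0.6, -0.1, 0.6]
width: 0.0882
grip_force: 0.0
```

arm_command(targets=[0.043,0,0.003,-0.128,0,0.043,0.005,0.003,-0.128,0,0.042,0.01,0.003,-0.128,0,0.04,0.016,0.003,-0.128,0,0,0,0,0,0])

```text
t: 16.5
tool_pos: [0.3905, 0.2409, 0.1673]
ee_rot: [[-0.856, 0.516, -0.004], [0.516, 0.856, -0.001], [0.003, -0.003, -1.0]]
contact_force: [0.1, -0.1, -0.5]
width: 0.0884
grip_force: 0.0
```

```bash
python3 - <<'E'
from station import robot
from h import *
s=robot.sense();print(s['t'],s['width']);plan(s,[.3923,.2395,.061],148.7,4)
c=robot.camera("top");X=world(c)[120:205,235:360].reshape(-1,3);X=X[~np.isnan(X[:,0])];m=tomag(X)
q=(X[:,2]>.076)&(X[:,2]<.092);print('short full top',q.sum(),rect(m[q]/1000))
q=(X[:,2]>.05)&(X[:,2]<.092)&(m[:,0]<-30);print('short all',rect(m[q]/1000))
q=(X[:,2]>.115)&(X[:,2]<.13);print('knob',m[q].mean(0))
E
```

```text
16.5 0.08844303489593901
from [0.3905 0.2409 0.1673] yaw 148.9 step 0.0266 turn/row 0.001
[-0.0006, -0.0001, 0.0266, 0.001]
[-0.0006, -0.0001, 0.0266, 0.001]
[-0.0006, -0.0001, 0.0266, 0.001]
[-0.0006, -0.0001, 0.0266, 0.001]
short full top 292 [ 1.66e+01 -1.00e-01  1.84e+02  4.33e+01  8.00e-01]
short all [-68.   -1.5  64.9  43.4   1.4]
knob [98.22753585 -0.23296801]
```

arm_command(targets=[-0.002,0,0.035,0,0,0,0,0.035,0,0,0,0,0.025,0,0,0,0,0.011,0,0,0,0,0,0,0])

```text
t: 17.18
tool_pos: [0.3945, 0.2379, 0.0624]
ee_rot: [[-0.853, 0.521, -0.001], [0.521, 0.853, -0.0], [0.001, -0.001, -1.0]]
contact_force: [0.2, 0.2, -0.4]
width: 0.0876
grip_force: 0.0
```

arm_command(targets=[0,0,0,0,255,0,0,0,0,255,0,0,0,0,255,0,0,0,0,255,0,0,0,0,255])

```text
t: 17.8
tool_pos: [0.3942, 0.2385, 0.0628]
ee_rot: [[-0.854, 0.52, -0.0], [0.52, 0.854, -0.0], [-0.0, -0.0, -1.0]]
contact_force: [-0.7, 0.3, 1.8]
width: 0.0418
grip_force: 25.0
```

```bash
python3 - <<'E'
from station import robot
from h import *
s=robot.sense();print(s['t'],s['width'],s['grip_force'],s['tool_pos'])
R=s['ee_rot'];print('offset along x',(s['tool_pos'][:2]-np.array([.4034,.2328]))@R[:2,0],'y',(s['tool_pos'][:2]-np.array([.4034,.2328]))@R[:2,1])
E
```

```text
17.8 0.04175178889576147 24.99262066092342 [0.39423592 0.2384947  0.0628223 ]
offset along x 0.010788880947937144 y 0.0001002703687517152
```

arm_command(targets=[0,0,-0.025,0,255,0,0,-0.045,0,255,0,0,-0.045,0,255,0,0,-0.025,0,255,0,0,0,0,255])

```text
t: 18.42
tool_pos: [0.3946, 0.2386, 0.2038]
ee_rot: [[-0.854, 0.52, 0.003], [0.52, 0.854, 0.001], [-0.002, 0.002, -1.0]]
contact_force: [0.1, 0.2, -1.0]
width: 0.0415
grip_force: 25.0
```

```bash
python3 - <<'E'
from station import robot
from h import *
s=robot.sense();print(s['width']);plan(s,[*mag(29.8,.3),.202],82.6,8)
E
```

```text
0.041504583595558926
from [0.3946 0.2386 0.2038] yaw 148.7 step 0.0402 turn/row 0.144
[-0.0379, -0.0134, 0.0002, 0.1442]
[-0.0394, -0.0079, 0.0002, 0.1442]
[-0.0401, -0.0021, 0.0002, 0.1442]
[-0.04, 0.0037, 0.0002, 0.1442]
[-0.0391, 0.0094, 0.0002, 0.1442]
[-0.0373, 0.0149, 0.0002, 0.1442]
[-0.0348, 0.0201, 0.0002, 0.1442]
[-0.0315, 0.0249, 0.0002, 0.1442]
```

arm_command(targets=[-0.038,-0.013,0,0.144,255,-0.039,-0.008,0,0.144,255,-0.04,-0.002,0,0.144,255,-0.04,0.004,0,0.144,255,-0.039,0.009,0,0.144,255])

```text
t: 19.05
tool_pos: [0.5212, 0.0823, 0.2007]
ee_rot: [[-0.295, 0.956, -0.003], [0.956, 0.295, 0.0], [0.001, -0.003, -1.0]]
contact_force: [0.6, 0.8, -0.8]
width: 0.0418
grip_force: 25.0
```

arm_command(targets=[-0.037,0.015,0,0.144,255,-0.035,0.02,0,0.144,255,-0.032,0.025,0,0.144,255,0,0,0,0,255,0,0,0,0,255])

```text
t: 19.68
tool_pos: [0.5964, -0.0099, 0.2011]
ee_rot: [[0.126, 0.992, -0.003], [0.992, -0.126, 0.001], [0.001, -0.003, -1.0]]
contact_force: [0.5, -0.3, -2.3]
width: 0.0417
grip_force: 25.0
```

```bash
python3 - <<'E'
from station import robot
from h import *
s=robot.sense();plan(s,[*mag(29.8,.3),.105],82.6,1)
E
```

```text
from [ 0.5964 -0.0099  0.2011] yaw 82.7 step 0.0961 turn/row 0.002
[-0.0006, 0.0012, 0.0961, 0.0024]
```

arm_command(targets=[0,0.001,0.04,0,255,0,0,0.035,0,255,0,0,0.015,0,255,0,0,0.01,0,255,0,0,0.008,0,255])

```text
t: 20.3
tool_pos: [0.5985, -0.0103, 0.0951]
ee_rot: [[0.127, 0.992, 0.001], [0.992, -0.127, -0.0], [-0.0, 0.001, -1.0]]
contact_force: [0.8, 0.0, -1.1]
width: 0.0419
grip_force: 25.0
```

arm_command(targets=[0,0,0.006,0,255,0,0,0.005,0,255,0,0,0.003,0,255,0,0,0.001,0,255,0,0,0,0,255])

```text
t: 20.92
tool_pos: [0.5983, -0.0105, 0.0799]
ee_rot: [[0.128, 0.992, 0.0], [0.992, -0.128, -0.0], [-0.0, 0.0, -1.0]]
contact_force: [-0.7, 0.6, -1.6]
width: 0.0416
grip_force: 25.0
```

arm_command(targets=[0,0,0.002,0,255,0,0,0.001,0,255,0,0,0,0,100,0,0,0,0,100,0,0,0,0,100])

```text
t: 21.55
tool_pos: [0.5982, -0.0105, 0.0768]
ee_rot: [[0.128, 0.992, 0.0], [0.992, -0.128, -0.0], [0.0, 0.0, -1.0]]
contact_force: [0.0, 0.2, 0.1]
width: 0.0535
grip_force: 0.0
```

arm_command(targets=[0,0,-0.015,0,100,0,0,-0.045,0,100,0,0,-0.05,0,100,0,0,-0.01,0,255,0,0,0,0,255])

```text
t: 22.18
tool_pos: [0.5981, -0.0104, 0.1973]
ee_rot: [[0.128, 0.992, 0.001], [0.992, -0.128, -0.0], [-0.0, 0.001, -1.0]]
contact_force: [-0.1, -1.2, -0.4]
width: 0.0355
grip_force: 0.0
```

```bash
python3 - <<'E'
from station import robot
from h import *
s=robot.sense();print(s['t'],s['width'])
print('pad tip target',mag(82,-78)); plan(s,[*mag(82,-78),.19],-7.4,9)
E
```

```text
22.175 0.035534685607253785
pad tip target [0.68191159 0.03107098]
from [ 0.5981 -0.0104  0.1973] yaw 82.7 step 0.0104 turn/row 0.175
[0.0058, 0.0086, 0.0008, 0.1747]
[0.0072, 0.0075, 0.0008, 0.1747]
[0.0084, 0.0062, 0.0008, 0.1747]
[0.0093, 0.0046, 0.0008, 0.1747]
[0.01, 0.0029, 0.0008, 0.1747]
[0.0103, 0.0011, 0.0008, 0.1747]
[0.0104, -0.0007, 0.0008, 0.1747]
[0.0101, -0.0025, 0.0008, 0.1747]
[0.0095, -0.0042, 0.0008, 0.1747]
```

arm_command(targets=[0.006,0.009,0,0.175,255,0.007,0.008,0,0.175,255,0.008,0.006,0,0.175,255,0.009,0.005,0,0.175,255,0.01,0.003,0,0.175,255])

```text
t: 22.8
tool_pos: [0.6452, 0.0118, 0.1947]
ee_rot: [[0.846, 0.533, -0.004], [0.533, -0.846, 0.001], [-0.003, -0.002, -1.0]]
contact_force: [-0.0, 0.7, 0.2]
width: 0.0005
grip_force: 0.0
```

arm_command(targets=[0.01,0.001,0,0.175,255,0.01,-0.001,0,0.175,255,0.01,-0.003,0,0.175,255,0.01,-0.004,0,0.175,255,0,0,0,0,255])

```text
t: 23.42
tool_pos: [0.682, 0.0306, 0.1947]
ee_rot: [[0.992, -0.13, -0.003], [-0.13, -0.992, 0.0], [-0.003, 0.0, -1.0]]
contact_force: [-0.4, 0.2, 0.1]
width: 0.0006
grip_force: 0.0
```

```bash
python3 - <<'E'
from station import robot
from h import *
s=robot.sense();print(s['t'],s['width'],s['q'].round(2));plan(s,[*mag(82,-78),.074],-7.4,1)
c=robot.camera("top");d=robot.camera("scene")
for n,c_ in(('top',c),('scene',d)):
    X=world(c_).reshape(-1,3);m=tomag(X);im=c_['img'].reshape(-1,3).astype(int)
    t=(im[:,2]-im[:,0]>40)&(abs(m[:,1])<40)&(abs(m[:,0])<130)
    for lo,hi in((.078,.094),(.047,.062)):
        q=t&(X[:,2]>lo)&(X[:,2]<hi)
        for nm,a in(('short',m[:,0]<-32),('long',m[:,0]>=-32)):
            if (q&a).sum()>10:print(n,lo,nm,(q&a).sum(),rect(m[q&a]/1000),X[q&a,2].mean().round(4))
cv2.imwrite('pics/v2.png',cv2.resize(np.hstack([c["img"][110:270,210:390],d["img"][180:340,180:360]]),None,fx=2.2,fy=2.2))
E
```

```text
23.425 0.0006212142920629295 [-0.13  0.67  0.99 -0.    1.49  1.57]
from [0.682  0.0306 0.1947] yaw -7.5 step 0.1207 turn/row -0.001
[-0.0002, -0.0004, 0.1207, -0.0011]
top 0.078 short 258 [-55.6  -1.1  41.9  38.9  88.8] 0.0857
top 0.078 long 156 [22.5 -0.3 42.3 27.5 95.7] 0.0858
top 0.047 short 150 [-69.1  -0.8  63.   42.6 179.1] 0.0536
top 0.047 long 196 [-8.8 -1.4 43.  33.6 88.9] 0.054
scene 0.078 long 42 [50.2 -8.7 23.  15.9 90.8] 0.0864
```

View pics/v2.png

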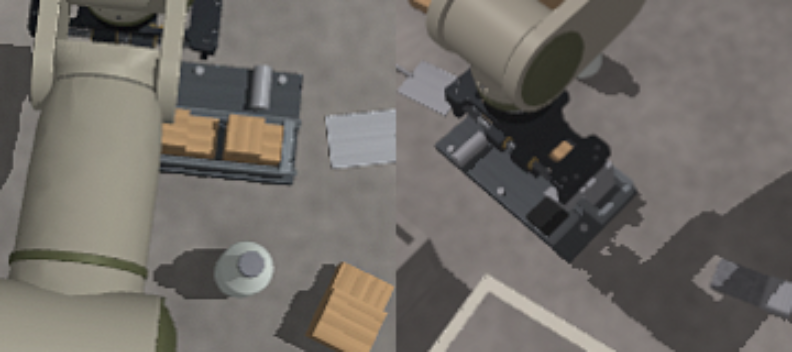

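Both blocks stand in the track, short at the outlet (left crop (253,138)) and long behind it at (190,135). All coordinates are in range: short mid about -68, long mid about 22. Now pressing the pad.

arm_command(targets=[0,0,0.04,0,255,0,0,0.04,0,255,0,0,0.03,0,255,0,0,0.01,0,255,0,0,0,0,255])

```text
t: 24.15
tool_pos: [0.6821, 0.0303, 0.0769]
ee_rot: [[0.991, -0.131, -0.0], [-0.131, -0.991, 0.0], [-0.0, -0.0, -1.0]]
contact_force: [-0.3, -0.3, 0.6]
width: 0.0003
grip_force: 0.0
```

arm_command(targets=[0,0,0.005,0,255,0,0,0.006,0,255,0,0,0.005,0,255,0,0,0.002,0,255,0,0,0,0,255])

```text
t: 24.78
tool_pos: [0.6825, 0.0304, 0.059]
ee_rot: [[0.991, -0.132, 0.001], [-0.132, -0.991, -0.0], [0.001, -0.0, -1.0]]
contact_force: [1.6, 0.2, 3.3]
width: 0.0002
grip_force: 1.5
```

arm_command(targets=[0,0,0.001,0,255,0,0,0.001,0,255,0,0,0,0,255,0,0,0,0,255,0,0,0,0,255])

```text
t: 25.4
tool_pos: [0.6824, 0.0304, 0.0569]
ee_rot: [[0.991, -0.132, 0.001], [-0.132, -0.991, -0.0], [0.001, -0.0, -1.0]]
contact_force: [3.0, 0.1, 3.3]
width: 0.0001
grip_force: 1.7
```

arm_command(targets=[0,0,0,0,255,0,0,0,0,255,0,0,0,0,255,0,0,-0.01,0,255,0,0,-0.03,0,255])

```text
t: 26.02
tool_pos: [0.6808, 0.0305, 0.0956]
ee_rot: [[0.991, -0.132, -0.006], [-0.132, -0.991, 0.001], [-0.006, 0.0, -1.0]]
contact_force: [0.1, -0.5, 0.7]
width: 0.0001
grip_force: 0.0
```

arm_command(targets=[0,0,-0.05,0,255,0,0,-0.05,0,255,0.01,-0.05,0,0,255,0.01,-0.05,0,0,255,0,-0.05,0,0,255])

```text
t: 26.65
tool_pos: [0.7215, 0.1776, 0.1963]
ee_rot: [[0.991, -0.132, -0.003], [-0.132, -0.991, -0.0], [-0.002, 0.001, -1.0]]
contact_force: [-0.1, -0.8, -0.0]
width: 0.0006
grip_force: 0.0
```

```bash
python3 - <<'E'
from station import robot
from h import *
s=robot.sense();print(s['t'],s['tool_pos'],s['contact_force'])
c=robot.camera("top");d=robot.camera("scene")
for n,c_ in(('top',c),('scene',d)):
    X=world(c_).reshape(-1,3);m=tomag(X);im=c_['img'].reshape(-1,3).astype(int)
    k=(abs(m[:,1])<40)&(abs(m[:,0])<130);t=(im[:,2]-im[:,0]>40)&k
    q=k&(X[:,2]>.116)&(X[:,2]<.127);print(n,'knob',q.sum(),m[q].mean(0))
    for lo,hi in((.078,.094),(.047,.062)):
        q=t&(X[:,2]>lo)&(X[:,2]<hi)
        for nm,a in(('short',m[:,0]<-40),('long',m[:,0]>=-40)):
            if (q&a).sum()>10:print(n,lo,nm,(q&a).sum(),rect(m[q&a]/1000),X[q&a,2].mean().round(4))
cv2.imwrite('pics/v3.png',cv2.resize(np.hstack([c["img"][110:270,210:390],d["img"][180:340,180:360]]),None,fx=2.2,fy=2.2))
E
```

```text
26.65 [0.72152796 0.17764492 0.19628628] [-0.10131937 -0.7996433  -0.00453753]
top knob 72 [66.71419814 -0.21552908]
top 0.078 short 252 [-58.6  -0.9  42.8  37.2  90.1] 0.0854
top 0.078 long 418 [ 7.9 -2.8 95.7 43.5  1.2] 0.0856
top 0.047 short 147 [-90.5  -0.7  41.8  23.5  88.9] 0.0535
top 0.047 long 143 [-21.8  -2.3  42.3  35.4  90.1] 0.0538
scene knob 0 [nan nan]
scene 0.078 short 163 [-60.9   0.4  42.9  42.3  86. ] 0.0865
scene 0.078 long 20 [-17.4  -8.6  46.8  23.7 172.4] 0.0871
scene 0.047 short 31 [-99.5  -4.9  43.5  18.3 114.7] 0.054
scene 0.047 long 34 [-30.5  -6.7  42.9  27.4 115. ] 0.0539<stdin>:8: RuntimeWarning: Mean of empty slice.
  ret = um.true_divide(
```

View pics/v3.png

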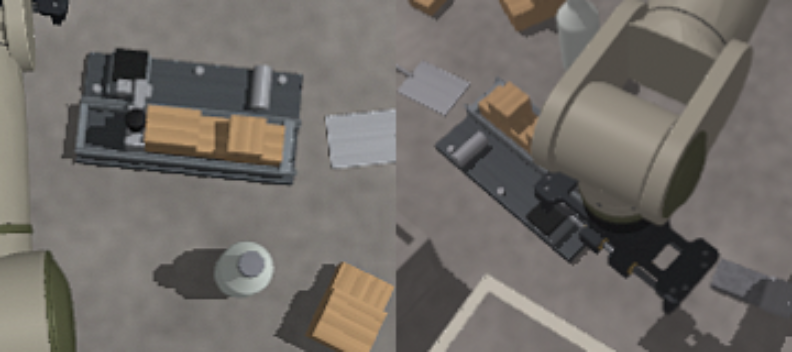

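The follower has closed at about 0.160 and both blocks are tight: long mid 7.9 (nominal 7.5), short full part against it. The arm is clear. I'll let it settle, then hand in.

arm_command(targets=[0,0,-0.02,0,255,0,0,0,0,255,0,0,0,0,255,0,0,0,0,255,0,0,0,0,255])

```text
t: 27.38
tool_pos: [0.7217, 0.1762, 0.2162]
ee_rot: [[0.991, -0.132, -0.001], [-0.132, -0.991, -0.0], [-0.001, 0.0, -1.0]]
contact_force: [0.5, -0.1, 1.0]
width: 0.0006
grip_force: 0.0
```

```bash
python3 -c "
from station import robot
print(robot.hand_in())"
```

```text
the job is handed in; nothing more can be done
None
```

I reloaded the magazine and handed the job in at about 27 s: the short block is at the stop, the long one tight behind it, and the follower is closed at about 0.160 m. The hand-in gave no verdict back.

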